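# Close up the casting box

## Task

Close up the casting box with fingertip pushes, lifting nothing: with the gate still open, push the orange mould fully home against the box's back wall, then push the hinged gate fully shut, and only then push the bolt's red knob along the gate until the bolt is fully home in its staple. Leave the other things on the bench where they are.

Things in the scene. Friction and masses are not known exactly. Their poses are not given: they have to be found in the camera images.
- mould_box: Chipboard casting box fixed to the bench, open at top and front. Origin: on the bench, mid-opening. +x into the box, +y towards the hinge-side wall, z up. Floor board 12 mm thick, x -100 to 206 (its front lip lies before the opening), y +-106 mm. Walls 16 mm thick, tops at z 70; inside y +-90, back wall's inner face at x 190. Hinge-side (+y) wall starts at x 0, the -y wall at x -24 mm.
- staple (a point): Steel staple on top of the -y wall's front end, into which the bolt slides: 22 x 14 mm, from 70 to 89 mm above the bench. The point is the centre of its opening, 78 mm above the bench, at x -8, y -98 mm in the box frame.
- mould: Loose orange ribbed mould, 170 (x) x 164 (y) x 36 mm high, about 0.6 kg, sliding on the box's floor board between the walls (8 mm play each side). Origin: middle of its underside; axes nearly parallel to the box's. At first it sticks 25 to 65 mm out of the opening; home, its back face touches the back wall and its origin is at x 105 mm in the box frame.
- gate (a joint): Angle of the box's hinged gate, rad: 0 shut (firm stop), 1.57 square to the opening, max 1.9; opening swings its free end to box -x. Upright hinge pin at box x -16, y 106 mm, on the outer face. Panel 16 mm thick, 193 mm long from pin to free end, z 15 to 70 mm. Shut: outer face at x -16, free end at y -87 mm. Stays where left; about 0.15 N m to turn.
- gate_face (a point): Point on the gate's outer face, 80 mm from the hinge pin, 42.5 mm above the bench: a good place to push, clear of the bolt knob (a gripper coming down near the knob can knock the bolt along). Its x axis is the gate's normal, from the outer to the inner face; its y axis runs along the gate towards the hinge.
- bolt (a joint): Travel of the slide bolt on top of the gate, m: 0 = fully back, 0.030 = fully home through the staple (firm stop). It slides along the gate towards its free end (box -y when the gate is shut); friction about 1.5 N, it stays where it is left.
- bolt_knob (a point): Top centre of the bolt's upright red knob, 12 mm diameter, top 102 mm above the bench, free from 84 mm up; over the gate's top edge, 8 mm behind its outer face. It travels from 138 to 168 mm from the hinge pin. Two steel guides on the gate, 84 mm high, at 181 to 189 and 108 to 116 mm from the pin.
- clamp: Bystander to leave alone: the loose red G-clamp lying on the bench, 130 x 90 x 23 mm.
- tape_measure: Bystander to leave alone: the loose red tape measure standing on its edge, 68 x 34 x 62 mm.
- wax_bottle: Bystander to leave alone: the loose white bottle with blue cap, 54 mm diameter, 140 mm tall.
- mixing_cup: Bystander to leave alone: the loose white cup, 72 mm wide at the rim, 85 mm tall.
- spacer: Bystander to leave alone: the loose chipboard offcut, 90 x 35 x 18 mm.
- screwdriver: Bystander to leave alone: the loose screwdriver lying on the bench.
Not all that is in view belongs to the job. Of the things like the mould, leave any that is blue or pink; of the rest the larger one is meant.

How it is judged:
By the outcome, as a careful person would: the job done as asked, in the order asked, and still so for the second after the job is handed in, with the robot touching nothing.
It also fails if it takes over 54 s, if anything falls off the work surface, if the arm or the gripper's body presses on something with over 40 N, if the wrist force passes 120 N, or if a joint passes its speed limit or range.

## Robot

A 6-joint arm with a two-finger parallel gripper is mounted at the origin on the work surface. World frame = base frame: x ahead of the robot, y to its left, z up, the work surface at z = 0. Lengths are in m, angles in rad, forces in N, time in s.
With the tool pointing down it reaches from about 0.425 to 0.95 m from the base axis. Payload 3.5 kg.
Tool frame: the origin (TCP) lies on the mounting face of the last link; the fingertips stand 173 mm ahead of it and the grasp point (between the pads) lies 155 mm ahead of it; z points along the fingers, y is the line along which they close (so a half turn about z gives the same grasp; the last joint's range is limited). The gripper opens to 85 mm and grips with 20 to 120 N. Pads are 22 mm wide; open, the fingers measure 114 mm over their backs; the gripper's body (76 mm by 85 mm) begins 54 mm behind the grasp point. The pads swing forward as they close: fully open they stand 13 mm farther back than shut.
Start: joints at [-1.475, 0.286, 1.577, -0, 1.279, -0.15], TCP at [0.164, -0.655, 0.405] pointing down, gripper open.
Joint ranges: [-2.77, 2.77], [-0.9, 2.22], [0.21, 2.48], [-1.53, 4.67], [0.24, 2.81], [-2.84, 2.84]. Speed limits (rad/s): [2.79, 2.79, 3.14, 3.14, 3.14, 3.14].

## Interface

Orientations are given as a rotation vector (axis times angle).
In Python, from station import manip, hand, kin, vision, order, monitor gives the robot as it stands. The module is installed in compiled form; this text tells all that it offers. Calls block until the motion is done:
- manip.move_to(position, orientation): joint-space move of the TCP to a pose.
- manip.move_straight(position, attitude=None, rate=0.15): straight line of the TCP; attitude=None keeps the orientation; rate is the mean speed in m/s.
- manip.set_joints(angles): joint-space move.
- hand.grip(opening): opening from 0.0 (shut) to 1.0 (fully open); the grip force is fixed at half the most; returns when the fingers have stopped.
- manip.dwell(seconds).
- kin.ik(position, orientation): joint angles nearest the present ones, or None.
- vision.snapshot(name): name is "scene" or "top"; returns a dict with "color" (480x640x3 uint8, red, green, blue), "depth" (480x640 float32, m along the optical axis (not along the pixel's ray), 0 where there is no reading), "camera_matrix" (3x3 intrinsics, pixels), "k1" (the pictures are not rectified: a ray, as slopes to the right and down, at radius r is drawn at 1 + k1 r^2 times it, then the intrinsics apply), "origin" and "orientation" of the camera in the world. Camera axes: x right, y down, z forward; pixel columns grow to the right and rows downward; lengths in m; the calibration is good to about 2 mm. A picture is of the moment at which its call begins.
A pose or a line that the arm cannot do raises manip.PlanningError and nothing moves.
- order.finish_job(): hands the job in; it is judged then, once.
Readings, each from a call of its own:
- monitor.current_time(): time.
- monitor.current_joints(): joint angles.
- monitor.current_dq(): joint speeds.
- monitor.current_tau(): joint torques, N m.
- monitor.current_tcp_pos(): TCP position.
- monitor.current_tcp_rot(): TCP orientation.
- monitor.current_ft_force(): force on the tool from outside, world axes, zero at the start.
- monitor.current_ft_torque(): the same for the moment, N m.
- monitor.current_gripper_width(): opening from 0.0 (shut) to 1.0 (fully open).
- monitor.current_grip_force(): force on a finger pad.
Only numpy, scipy, OpenCV 4.12 (cv2) and the standard library are available. Lean on these libraries where they do the work, as an engineer would, in place of code of your own. Each camera call takes 0.05 s, during which the arm holds its last target. There are 200 camera calls.

## Working session

There is one attempt and no reset: what is moved stays moved. The work goes in short steps, each a Python script; the robot and the scene stay as the last script left them, time stands still between calls to the robot, and variables do not carry over. Pictures are saved under pics/ and viewed, at most 10 in all, crops included, and the job is handed in when it is done.

```bash
mkdir -p pics
cat > h.py <<'E'
import numpy as np, cv2
from scipy.spatial.transform import Rotation as R
from station import manip, hand, kin, vision, order, monitor
def rot(s):
    o=np.asarray(s["orientation"],float)
    return R.from_rotvec(o).as_matrix() if o.shape==(3,) else (o if o.shape==(3,3) else R.from_quat(o).as_matrix())
def rays(s,px):
    K=np.asarray(s["camera_matrix"]);px=np.asarray(px,float).reshape(-1,1,2)
    d=cv2.undistortPoints(px,K,np.array([s["k1"],0,0,0.])).reshape(-1,2)
    return np.c_[d,np.ones(len(d))]
def onplane(s,px,z):
    d=rays(s,px)@rot(s).T; o=np.asarray(s["origin"])
    return o+d*((z-o[2])/d[:,2])[:,None]
def cloud(s):
    v,u=np.mgrid[:480,:640]; d=rays(s,np.c_[u.ravel(),v.ravel()])
    p=(d*s["depth"].ravel()[:,None])@rot(s).T+np.asarray(s["origin"])
    return p.reshape(480,640,3)
def save(s,n): cv2.imwrite(f"pics/{n}.png",s["color"][:,:,::-1])
E
python3 - <<'E'
from h import *
import pickle
for n in("scene","top"):
    s=vision.snapshot(n);save(s,n+"0");pickle.dump(s,open(n+".pkl","wb"));print(n,s["origin"],s["orientation"],s["camera_matrix"],s["k1"],(s["depth"]>0).mean())
print(monitor.current_time(),monitor.current_tcp_rot())
E
```

```text
scene [ 1.130118  -0.1443437  0.9727157] [-2.05331679 -1.685069    0.50771684] [[461.55560588   0.         312.16910004]
 [  0.         461.55560588 248.98525436]
 [  0.           0.           1.        ]] -0.10563472367088893 0.9961360677083333
top [ 0.38400359 -0.01104374  1.50634275] [-2.19457157  2.14933915 -0.13357491] [[602.72141129   0.         326.29809597]
 [  0.         602.72141129 239.18819475]
 [  0.           0.           1.        ]] -0.04917556772363697 0.9958723958333333
0.1 [-3.11573790e+00 -3.84805167e-01 -1.17719925e-04]
```

View pics/top0.png

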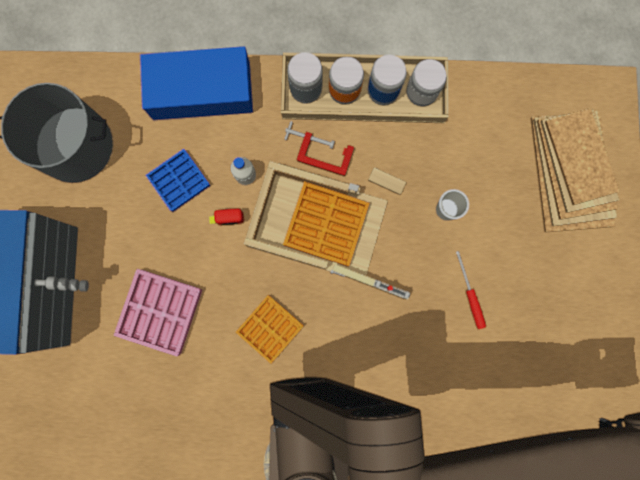

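View pics/scene0.png

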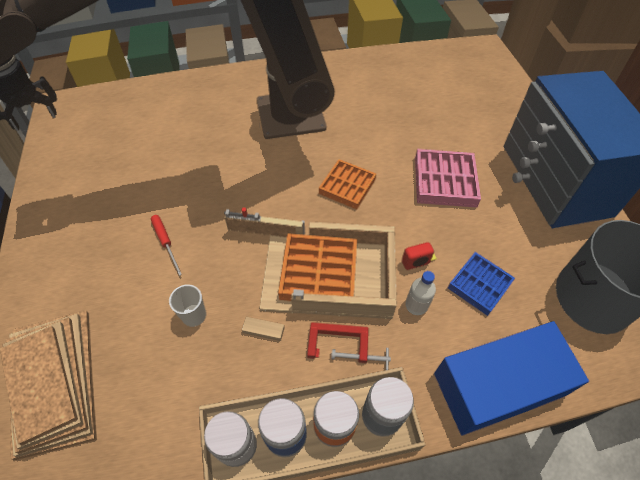

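The big orange mould at top (326,222), in the box, is the candidate. The small orange one at (270,328) is loose on the bench, and the blue (178,180) and pink (158,312) ones are excluded. The larger orange one fits. Staple is at about (353,188), hinge (332,268), gate free end (410,295), so the gate is wide open.

Run:
```python
from h import *
import pickle
s=pickle.load(open("top.pkl","rb"));c=cloud(s)
img=s["color"][150:310,230:430,::-1]
cv2.imwrite("pics/crop.png",cv2.resize(img,None,fx=4,fy=3.75,interpolation=cv2.INTER_CUBIC)[:600])
m=((c[:,:,2]>0.062)&(c[:,:,2]<0.08)).astype(np.uint8)*255; m[:150]=0;m[310:]=0;m[:,:230]=0;m[:,430:]=0
cv2.imwrite("pics/mask.png",cv2.resize(m[150:310,230:430],None,fx=4,fy=3.75,interpolation=cv2.INTER_NEAREST))
hsv=cv2.cvtColor(s["color"],cv2.COLOR_RGB2HSV)
o=cv2.inRange(hsv,(8,190,120),(18,255,255))
for k in cv2.findContours(o,cv2.RETR_EXTERNAL,cv2.CHAIN_APPROX_NONE)[0]:
    if cv2.contourArea(k)>500:
        w=onplane(s,k.reshape(-1,2),0.048 if cv2.contourArea(k)>3000 else .03)[:,:2].astype(np.float32)
        print(k.mean((0,1)),cv2.minAreaRect(w),cv2.boxPoints(cv2.minAreaRect(w)).tolist())
for n,p in dict(bench=(400,240),wall=(290,253),mould=(326,205),gate=(365,278)).items(): print(n,c[p[1],p[0]])
```

```text
[270.22119816 325.37788018] ((0.3249513506889343, 0.10317547619342804), (0.11153893172740936, 0.11740057915449142), 50.804901123046875) [[0.24421446025371552, 0.09705063700675964], [0.335199773311615, 0.02285781130194664], [0.40568822622299194, 0.10930031538009644], [0.31470292806625366, 0.18349313735961914]]
[326.35830619 228.21498371] ((0.5830451846122742, -0.02840977907180786), (0.1667943298816681, 0.16527967154979706), 72.73711395263672) [[0.4793793559074402, -0.08352627605199814], [0.6372137665748596, -0.13257408142089844], [0.6867110133171082, 0.026706717908382416], [0.5288766026496887, 0.07575452327728271]]
bench [ 0.55048974 -0.21621452  0.00172232]
wall [0.50599445 0.05632701 0.06989386]
mould [ 0.62742169 -0.02760342  0.04956161]
gate [ 0.45001361 -0.12389303  0.06968255]
```

View pics/crop.png

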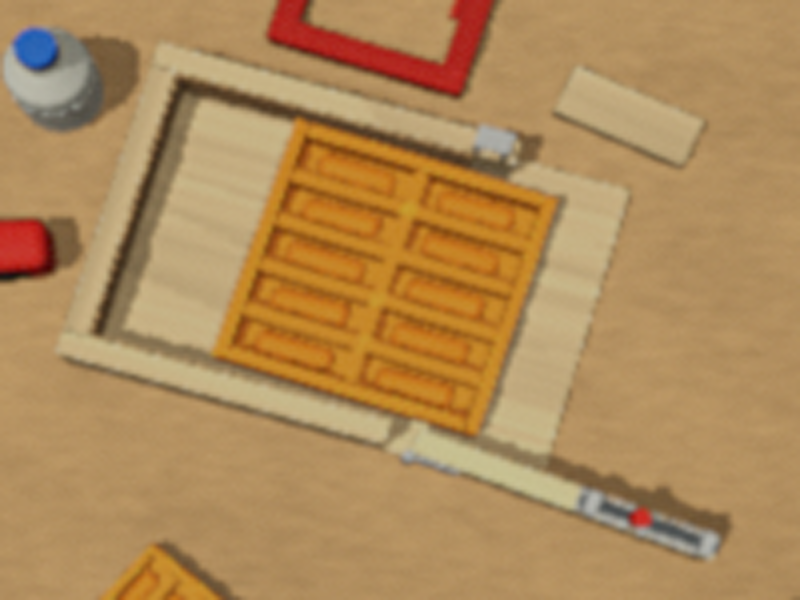

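View pics/mask.png

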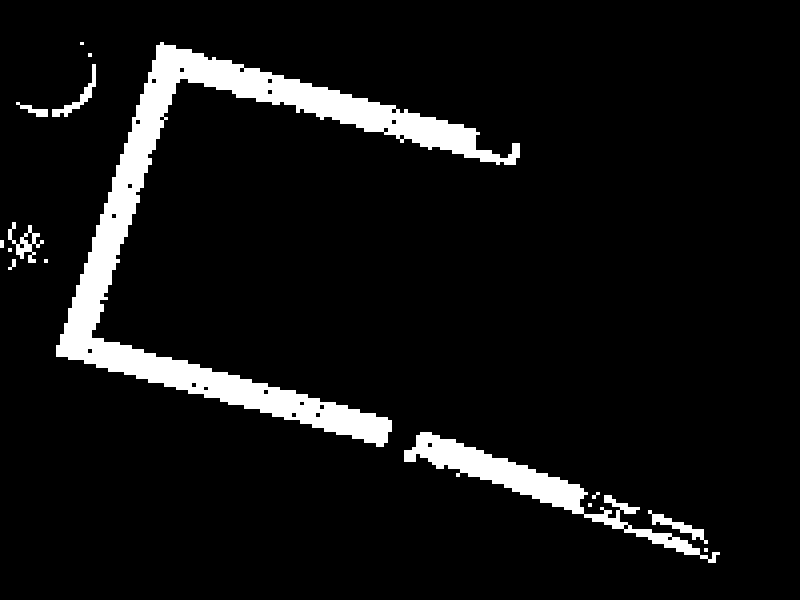

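The crop confirms the large orange mould in the box. The wall tops and gate top show clearly in the height mask. Next I'll fit lines to the wall and gate centrelines.

```bash
cat > fit.py <<'E'
from h import *
import pickle
s=pickle.load(open("top.pkl","rb"));c=cloud(s)
m=(c[:,:,2]>0.062)&(c[:,:,2]<0.08)
def line(q,m=m):
    poly=np.array([[230+x/4,150+y/3.75] for x,y in q]);z=np.zeros(m.shape,np.uint8)
    cv2.fillPoly(z,[poly.round().astype(int)],1);v,u=np.nonzero((z>0)&m)
    p=onplane(s,np.c_[u,v],0.07)[:,:2]
    a=cv2.fitLine(p.astype(np.float32),cv2.DIST_HUBER,0,.001,.001).ravel()
    d=a[:2]; t=(p-a[2:])@d
    return a[2:].astype(float),d.astype(float),t.min(),t.max(),p
ny=line([(190,30),(470,100),(470,170),(190,100)]); py=line([(110,325),(395,400),(395,460),(110,380)]); bk=line([(150,95),(190,95),(110,335),(50,335)])
ga=line([(410,410),(580,460),(580,530),(410,480)])
sx=lambda l:l[1]*np.sign(l[1][1])
X=sx(ny)+sx(py); X/=np.linalg.norm(X); Y=np.array([-X[1],X[0]])
yb=lambda p:p@Y
print("angles",[np.degrees(np.arctan2(*sx(l)[::-1])) for l in(ny,py)], "back normal",np.degrees(np.arctan2(*(bk[1]*np.sign(bk[1]@Y))[::-1]))-90)
print("wall gap (0.196)",(py[0]-ny[0])@Y)
O=X*(bk[0]@X-.198)+Y*((py[0]+ny[0])/2@Y)
B=lambda p:np.c_[(p-O)@X,(p-O)@Y]
print("O",O,"yaw",np.degrees(np.arctan2(X[1],X[0])))
print("py start x (0)",B(py[4])[:,0].min(),"back x range",np.percentile(B(bk[4])[:,0],[2,98]))
g=B(ga[4]);gd=cv2.fitLine(g.astype(np.float32),cv2.DIST_HUBER,0,.001,.001).ravel()
gd[:2]*=-np.sign(gd[0]); print("gate dir",gd, "x range",g[:,0].min(),g[:,0].max())
th=np.arctan2(-gd[0],-gd[1]);print("gate angle",th)
hsv=cv2.cvtColor(s["color"],cv2.COLOR_RGB2HSV)
r=(cv2.inRange(hsv,(0,180,90),(5,255,255))>0)
v,u=np.nonzero(r);k=(u>380)&(u<400)&(v>280)&(v<296)
kp=onplane(s,[[u[k].mean(),v[k].mean()]],.100)[0,:2]; print("knob px",u[k].mean(),v[k].mean(),k.sum(),"box",B(kp[None]),"dist pin",np.hypot(*(B(kp[None])[0]-[-.016,.106])))
o=cv2.inRange(hsv,(8,190,120),(18,255,255))
cs=max(cv2.findContours(o,cv2.RETR_EXTERNAL,cv2.CHAIN_APPROX_NONE)[0],key=cv2.contourArea)
w=B(onplane(s,cs.reshape(-1,2),.048)[:,:2]); print("mould box",cv2.minAreaRect((w*1000).astype(np.float32)),cv2.boxPoints(cv2.minAreaRect((w*1000).astype(np.float32))).tolist())
np.savez("box.npz",O=O,X=X,Y=Y)
E
python3 fit.py
```

```text
angles [np.float64(74.59800868607194), np.float64(74.53348289978231)] back normal 73.5851209611582
wall gap (0.196) 0.19382853177004677
O [ 0.57233405 -0.05908315] yaw 74.56574579254462
py start x (0) 0.0013469627056436001 back x range [0.18925321 0.20654876]
gate dir [-0.9977215   0.06746735 -0.06803101  0.10168729] x range -0.12318163376696098 -0.014167847869305614
gate angle 1.638315
knob px 389.6 287.6 15 box [[-0.15443467  0.10771961]] dist pin 0.13844534548954707
mould box ((32.41779327392578, -2.1617431640625), (165.27964782714844, 166.79434204101562), 88.17137145996094) [[-53.57395553588867, -82.0982666015625], [113.13543701171875, -87.42070007324219], [118.4095458984375, 77.7747802734375], [-48.29985046386719, 83.09721374511719]]
```

```bash
cat >> h.py <<'E'
import os
if os.path.exists("box.npz"):
    b=np.load("box.npz");O,X,Y=b["O"],b["X"],b["Y"]
def W(x,y,z): return np.r_[O+x*X+y*Y,z+0.173]      # TCP for tip at box x,y, height z
def att(phi,sg=1):   # tool y along box Y rotated by phi about z
    a=np.arctan2(Y[1],Y[0])+phi+(0 if sg>0 else np.pi)
    y=np.array([np.cos(a),np.sin(a),0]);z=np.array([0,0,-1.]);return R.from_matrix(np.c_[np.cross(y,z),y,z]).as_rotvec()
PIN=np.array([-.016,.106])
def G(r,off,th):     # box xy: r along gate, off = distance outside outer face
    return PIN+r*np.array([-np.sin(th),-np.cos(th)])-off*np.array([np.cos(th),-np.sin(th)])
def st(t=""): print(t,"t",round(monitor.current_time(),2),"F",np.round(monitor.current_ft_force(),1),"tcp",np.round(monitor.current_tcp_pos(),4))
def bx(): p=np.array(monitor.current_tcp_pos())[:2]-O; return np.round([p@X,p@Y],4)
E
python3 - <<'E'
from h import *
for sg in(1,-1):
    print(sg)
    for n,p,a in [("hover",W(-.09,0,.15),0),("low",W(-.085,0,.025),0),("home",W(.01,0,.025),0),
      ("bolt",W(-.008,-.0,.089),0),("boltend",W(-.008,-.05,.089),0)]+[(f"g{th} {off}",W(*G(.08,off,th),z),-th) for th in(1.64,.8,0) for off,z in((.022,.15),(.022,.035),(.011,.035))]:
        q=kin.ik(p,att(a,sg)); print(n,None if q is None else np.round(q,2))
E
```

```text
1
hover None
low None
home None
bolt None
boltend None
g1.64 0.022 [-0.5  -0.18  2.22  0.    1.1  -1.73]
g1.64 0.022 [-0.5   0.03  2.28  0.    0.84 -1.73]
g1.64 0.011 [-0.5   0.05  2.26  0.    0.84 -1.73]
g0.8 0.022 [-0.46 -0.01  2.07 -0.    1.09 -2.53]
g0.8 0.022 [-0.46  0.17  2.12 -0.    0.85 -2.53]
g0.8 0.011 [-0.44  0.18  2.1  -0.    0.85 -2.51]
g0 0.022 None
g0 0.022 None
g0 0.011 None
-1
hover [-0.44  0.13  1.91 -0.    1.1  -0.17]
low [-0.43  0.31  1.96 -0.    0.86 -0.16]
home [-0.26  0.33  1.94 -0.    0.87  0.01]
bolt [-0.29  0.23  1.93 -0.    0.98 -0.02]
boltend [-0.29  0.33  1.81 -0.    1.01 -0.02]
g1.64 0.022 [-0.5  -0.18  2.22 -0.    1.1   1.41]
g1.64 0.022 [-0.5   0.03  2.28 -0.    0.84  1.41]
g1.64 0.011 [-0.5   0.05  2.26 -0.    0.84  1.41]
g0.8 0.022 [-0.46 -0.01  2.07 -0.    1.09  0.61]
g0.8 0.022 [-0.46  0.17  2.12 -0.    0.85  0.61]
g0.8 0.011 [-0.44  0.18  2.1  -0.    0.85  0.63]
g0 0.022 [-0.35  0.08  1.97 -0.    1.09 -0.08]
g0 0.022 [-0.35  0.25  2.02 -0.    0.87 -0.08]
g0 0.011 [-0.33  0.26  2.02 -0.    0.87 -0.06]
```

Run:
```python
from h import *
A=att(0,-1)
manip.move_to(W(-.09,0,.17),A); hand.grip(0.5); st("hover")
manip.move_straight(W(-.09,0,.022),rate=.2); st("low")
manip.move_straight(W(-.03,0,.022),rate=.08); st("mid")
manip.move_straight(W(.004,0,.022),rate=.06); st("near"); 
for x in np.arange(.0055,.022,.0015):
    manip.move_straight(W(x,0,.022),rate=.03); f=np.array(monitor.current_ft_force())[:2]@X
    print(round(x,4),bx(),round(f,1))
    if f<-22: break
manip.dwell(.2);st("end")
save(vision.snapshot("scene"),"after_mould")
```

```text
hover t 2.88 F [-0.4  0.1  0.7] tcp [ 0.5484 -0.1459  0.343 ]
low t 3.77 F [-0.   0.6  0.6] tcp [ 0.5491 -0.1461  0.1962]
mid t 4.67 F [-0.3 -0.5 -0.3] tcp [ 0.5643 -0.0874  0.1947]
near t 5.38 F [-0.9  0.2 -0.5] tcp [ 0.5734 -0.0547  0.1949]
0.0055 [0.0055 0.    ] -1.1
0.007 [ 0.0067 -0.    ] -3.7
0.0085 [ 0.0084 -0.    ] -3.5
0.01 [ 0.0101 -0.    ] -3.3
0.0115 [ 0.0108 -0.0003] -7.1
0.013 [ 0.0113 -0.0004] -13.1
0.0145 [ 0.0117 -0.0005] -17.4
0.016 [ 0.0122 -0.0006] -21.9
0.0175 [ 0.0126 -0.0006] -27.2
end t 7.83 F [ -8.1 -26.5   0.3] tcp [ 0.5763 -0.0471  0.1951]
```

```bash
python3 -c "
import cv2;i=cv2.imread('pics/after_mould.png')[180:340,200:430];cv2.imwrite('pics/am.png',cv2.resize(i,None,fx=3.4,fy=3.4,interpolation=2))"
```

```text
(no output)
```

View pics/am.png

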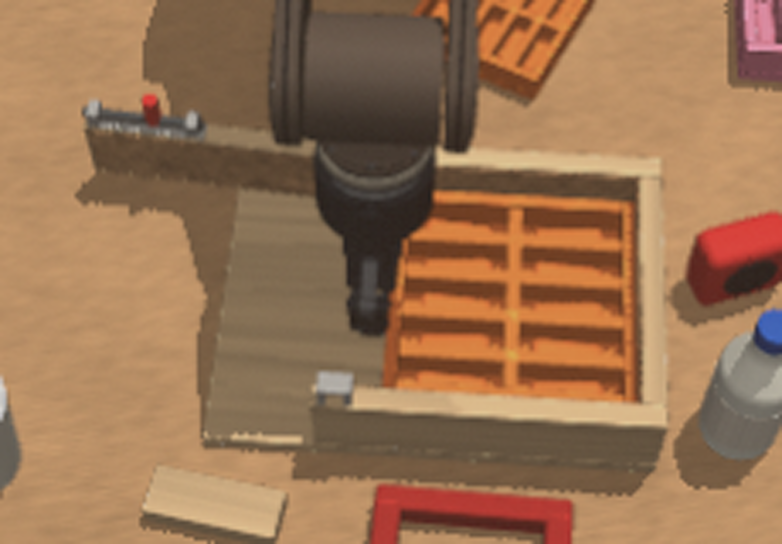

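The view shows the mould flush with the back wall, its back edge parallel to it, and the force rose only at the stop. Now the gate.

```bash
cat > gate.py <<'E'
from h import *
manip.move_straight(W(-.015,0,.022),rate=.1); manip.move_straight(W(-.015,0,.17),rate=.2)
t0=1.64; S=lambda off,th,z=.036:W(*G(.08,off,th),z)
manip.move_to(S(.024,t0,.17),att(-t0,-1)); hand.grip(0.0); st("hover")
manip.move_straight(S(.024,t0),rate=.15); st("low")
off=.009
for th in np.arange(1.55,.1,-.15):
    manip.move_straight(S(off,th),att(-th,-1),rate=.06)
    print(round(th,2),bx(),np.round(monitor.current_ft_force(),1))
manip.move_straight(S(off,.06),att(0,-1),rate=.05);st()
for d in np.arange(-.004,.012,.0015):
    manip.move_straight(W(-.016-off+d,.026,.036),att(0,-1),rate=.03); f=np.array(monitor.current_ft_force())[:2]@X
    print(round(d,4),bx(),round(f,1))
    if f<-22: break
manip.dwell(.2);st("end")
manip.move_straight(W(-.05,.026,.036),rate=.1);manip.move_straight(W(-.05,.026,.2),rate=.2)
st("up")
s=vision.snapshot("scene");save(s,"after_gate");cv2.imwrite("pics/ag.png",cv2.resize(s["color"][180:340,200:430,::-1],None,fx=3.4,fy=3.4,interpolation=2))
E
python3 gate.py
```

```text
hover t 11.03 F [0.6 0.1 0.6] tcp [ 0.4168 -0.1138  0.343 ]
low t 12.07 F [0.2 0.6 1.3] tcp [ 0.4171 -0.114   0.2098]
1.55 [-0.0962  0.1131] [-1.3  0.3 -0.8]
1.4 [-0.0963  0.1014] [-0.6 -0.8 -0.4]
1.25 [-0.0947  0.0895] [-0.1 -0.2 -0. ]
1.1 [-0.0913  0.078 ] [-0.6  1.2  0.2]
0.95 [-0.0863  0.0671] [ 0.3 -0.4 -0.8]
0.8 [-0.0797  0.057 ] [ 0.3 -0.2 -0.7]
0.65 [-0.0717  0.048 ] [-0.  -0.2 -0.7]
0.5 [-0.0623  0.0403] [-0.6 -0.2  0.4]
0.35 [-0.052   0.0341] [ 0.  -0.1 -0.4]
0.2 [-0.0408  0.0296] [ 0.2 -0.   0.3]
 t 16.12 F [-0.2 -0.2  0.1] tcp [ 0.5385 -0.0808  0.209 ]
-0.004 [-0.0293  0.0263] -2.4
-0.0025 [-0.0275  0.0262] -0.8
-0.001 [-0.0259  0.026 ] -2.4
0.0005 [-0.0253  0.0259] -6.1
0.002 [-0.0248  0.0258] -10.2
0.0035 [-0.0243  0.0257] -17.2
0.005 [-0.0238  0.0257] -21.8
0.0065 [-0.0233  0.0256] -27.7
end t 18.32 F [-11.1 -24.8   1.4] tcp [ 0.5415 -0.0748  0.2091]
up t 19.75 F [-0.3 -0.6 -0.2] tcp [ 0.5336 -0.1     0.3715]
```

View pics/ag.png

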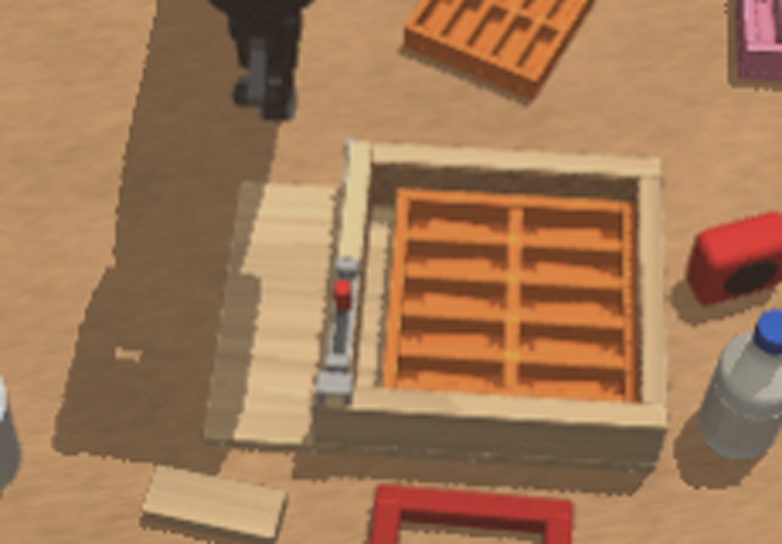

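The gate is flush in the opening, with the bolt back and its red knob at crop (342,295). The mould sits at the back wall. I'll check the numbers, then push the bolt.

```bash
cat > chk.py <<'E'
from h import *
def chk():
    s=vision.snapshot("scene");hsv=cv2.cvtColor(s["color"],cv2.COLOR_RGB2HSV)
    B=lambda p:np.c_[(p[:,:2]-O)@X,(p[:,:2]-O)@Y]*1000
    o=cv2.inRange(hsv,(5,150,90),(18,255,255));cs=[k for k in cv2.findContours(o,0,1)[0] if cv2.contourArea(k)>300]
    k=max(cs,key=cv2.contourArea);w=B(onplane(s,k.reshape(-1,2),.048));print("mould",cv2.minAreaRect(w.astype(np.float32)),np.percentile(w[:,0],[1,99]))
    v,u=np.nonzero(cv2.inRange(hsv,(0,190,90),(4,255,255))|cv2.inRange(hsv,(176,190,90),(180,255,255)))
    m=(u>288)&(u<312)&(v>255)&(v<295)
    print("knob px",u[m].mean(),v[m].mean(),m.sum(),"box",B(onplane(s,[[u[m].mean(),v[m].mean()]],.093)),"top",B(onplane(s,[[u[m].mean(),v[m].min()+1.5]],.102)));return s
if __name__=="__main__": chk()
E
python3 chk.py
```

```text
mould ((105.91048431396484, -0.17669677734375), (169.99331665039062, 161.74215698242188), 0.42956456542015076) [ 20.87569975 190.96539216]chk.py:9: RuntimeWarning: Mean of empty slice.
  print("knob px",u[m].mean(),v[m].mean(),m.sum(),"box",B(onplane(s,[[u[m].mean(),v[m].mean()]],.093)),"top",B(onplane(s,[[u[m].mean(),v[m].min()+1.5]],.102)));return s
  ret = ret.dtype.type(ret / rcount)
Traceback (most recent call last):
  File "chk.py", line 10, in <module>
    if __name__=="__main__": chk()
                             ~~~^^
  File "chk.py", line 9, in chk
    print("knob px",u[m].mean(),v[m].mean(),m.sum(),"box",B(onplane(s,[[u[m].mean(),v[m].mean()]],.093)),"top",B(onplane(s,[[u[m].mean(),v[m].min()+1.5]],.102)));return s
                                                                                                                                         ~~~~~~~~^^
ValueError: zero-size array to reduction operation minimum which has no identity
```

```bash
sed -i 's/(0,190,90),(4,255/(0,140,90),(4,255/;s/(176,190,90)/(174,140,90)/' chk.py
cat > bolt.py <<'E'
from chk import *
chk()
A=att(0,-1);P=lambda y,z=.090:W(-.008,y,z)
manip.move_to(P(.004,.15),A);st("hover")
manip.move_straight(P(.004),rate=.1);st("low")
manip.move_straight(P(-.012),rate=.06);st()
for y in np.arange(-.015,-.07,-.003):
    manip.move_straight(P(y),rate=.04); f=np.array(monitor.current_ft_force())[:2]@Y
    print(round(y,4),bx(),round(f,1))
    if f>18: break
manip.dwell(.2);st("end")
manip.move_straight(P(bx()[1]+.012),rate=.08);manip.move_straight(P(bx()[1],.2),rate=.2)
manip.move_straight(W(-.10,.03,.25),rate=.2);st("up")
s=chk();cv2.imwrite("pics/ab.png",cv2.resize(s["color"][180:340,200:430,::-1],None,fx=3.4,fy=3.4,interpolation=2))
E
python3 bolt.py
```

```text
mould ((106.06327819824219, -0.1887664794921875), (169.80821228027344, 161.79969787597656), 0.4750971496105194) [ 21.49662456 190.96539216]
knob px 300.2903225806452 265.741935483871 31 box [[ -6.55543157 -37.48187048]] top [[ -6.32355632 -37.09333647]]
hover t 20.28 F [-0.1 -0.   0.2] tcp [ 0.5661 -0.0652  0.3208]
low t 21.03 F [0.1 0.1 0.4] tcp [ 0.5666 -0.066   0.2637]
 t 21.45 F [0.9 0.4 0.3] tcp [ 0.5823 -0.0702  0.2633]
-0.015 [-0.008  -0.0151] -0.5
-0.018 [-0.008  -0.0181] -0.2
-0.021 [-0.008 -0.021] 0.1
-0.024 [-0.008  -0.0241] 0.7
-0.027 [-0.008  -0.0272] 1.5
-0.03 [-0.008  -0.0302] 0.1
-0.033 [-0.008  -0.0332] 0.6
-0.036 [-0.008  -0.0362] 1.0
-0.039 [-0.008  -0.0392] 0.2
-0.042 [-0.008  -0.0422] -0.7
-0.045 [-0.008  -0.0452] 1.8
-0.048 [-0.0079 -0.0475] 5.5
-0.051 [-0.0078 -0.0493] 11.6
-0.054 [-0.0077 -0.0511] 18.3
end t 25.15 F [-18.1   3.9  10.6] tcp [ 0.6194 -0.0801  0.2622]
up t 26.96 F [-0.4 -0.4  0.6] tcp [ 0.5169 -0.1473  0.4219]
mould ((106.06327819824219, -0.1887664794921875), (169.80821228027344, 161.79969787597656), 0.4750971496105194) [ 21.08282066 190.96539216]
knob px 299.2083333333333 275.625 24 box [[ -6.67525225 -62.79468913]] top [[ -6.18268308 -65.08520406]]
```

View pics/ab.png

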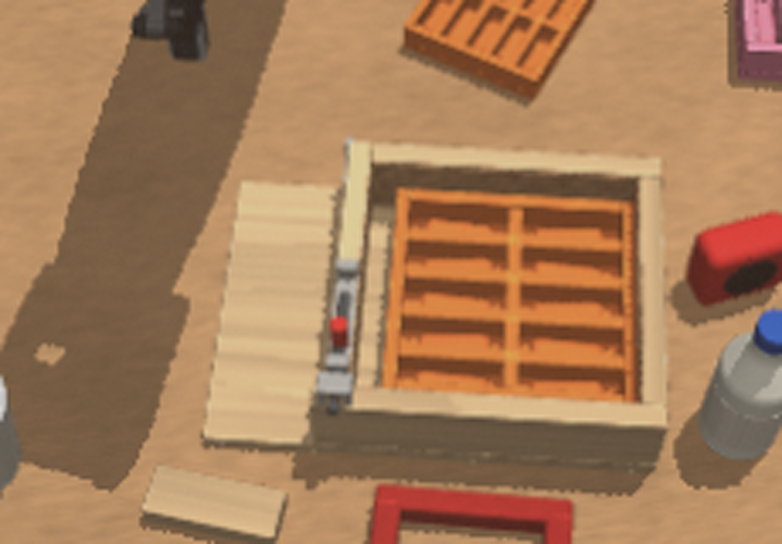

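The bolt end shows through the staple at crop (332,405) and the knob is now at (339,332), but the fingers yielded softly in their closing direction. I'll do one confirming push with the tool turned 90°, its stiff direction.

```bash
cat > bolt2.py <<'E'
from chk import *
A=att(np.pi/2,-1);
if abs((kin.ik(W(-.008,-.03,.09),A) if kin.ik(W(-.008,-.03,.09),A) is not None else [9]*6)[5])>2.5: A=att(-np.pi/2,-1)
P=lambda y,z=.090:W(-.008,y,z)
manip.move_to(P(-.034,.17),A);manip.move_straight(P(-.034),rate=.12);st("low")
for y in np.arange(-.040,-.06,-.002):
    manip.move_straight(P(y),rate=.04); f=np.array(monitor.current_ft_force())[:2]@Y
    print(round(y,4),bx(),round(f,1))
    if f>20: break
manip.move_straight(P(-.034),rate=.08);manip.move_straight(P(-.034,.2),rate=.2)
manip.move_straight(W(-.10,.03,.25),rate=.2);st("up")
chk()
E
python3 bolt2.py
```

```text
low t 29.08 F [-0.4 -0.4  0.8] tcp [ 0.6034 -0.076   0.2638]
-0.04 [-0.008  -0.0406] 0.8
-0.042 [-0.008  -0.0421] 0.4
-0.044 [-0.008  -0.0441] -0.2
-0.046 [-0.008  -0.0461] -0.1
-0.048 [-0.008  -0.0481] 0.7
-0.05 [-0.0079 -0.0495] 5.7
-0.052 [-0.0079 -0.0506] 10.8
-0.054 [-0.0078 -0.0517] 15.3
-0.056 [-0.0077 -0.0528] 20.8
up t 33.27 F [-0.6 -0.5  0.3] tcp [ 0.5169 -0.1473  0.4219]
mould ((105.66085815429688, -0.20319366455078125), (169.9958953857422, 161.34292602539062), 0.24184034764766693) [ 20.87569975 190.31683124]
knob px 299.22222222222223 276.14814814814815 27 box [[ -6.52602331 -64.10511447]] top [[ -6.15256972 -65.08305593]]
```

```bash
python3 -c "
from h import *
print(order.finish_job())"
```

```text
the job is handed in; nothing more can be done
None
```

I pushed the mould home against the back wall, then the gate shut, then the bolt home through its staple, each until it met a firm stop, and handed the job in at about 33 s of the 54 s allowed, with no verdict returned.

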